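# Load a chip pack into the dry box and set the purge lever

### The arm

A 7-joint arm with a two-finger parallel gripper is mounted at the origin on a cart in front of the work surface, level with it; the furniture and walls round the work are solid. World frame = base frame: x ahead of the robot, y to its left, z up, the work surface at z = 0. Lengths are in m, angles in rad, forces in N, time in s.
With the tool pointing down it reaches from about 0.4 to 0.875 m from the base axis. Payload 19.3 kg.
Tool frame: the origin (TCP) lies midway between the tips of the shut fingers; the grasp point (between the pads) lies bot.grip_point_offset behind it (bot.grip_point_offset is the distance from the TCP to the grasp point, in m); z points along the fingers, y is the direction in which the jaws open and shut (so a half turn about z gives the same grasp; the last joint's range is limited). The gripper opens to 85 mm and grips with 20 to 120 N. Pads are 22 mm wide; open, the fingers measure 114 mm over their backs; the gripper's body (76 mm by 85 mm) begins 54 mm behind the grasp point. The pads swing forward as they close: fully open they stand 13 mm farther back than shut.
Start: joints at [-1.286, 0.521, -0.036, 1.599, 0.021, 1.021, -0.113], TCP at [0.217, 0.586, 0.231] pointing down, gripper open.
Joint ranges: [-2.91, 2.91], [-0.3, 2.13], [-1.5, 1.42], [0.17, 2.43], [-1.26, 4.41], [0.16, 1.93], [-2.52, 2.52]. Speed limits (rad/s): [1.89, 1.89, 2.39, 2.39, 3.01, 3.01, 3.01].

### API

Orientations are given as [roll, pitch, yaw] about the fixed x, y, z axes, in that order (R = Rz(yaw) Ry(pitch) Rx(roll)).
In Python, from workcell import bot gives the robot as it stands.
- The arm moves only by the tool servo_tool, never from a script. Its argument "rows" is a list that holds one entry, the list of rows, each a list of 6 numbers: the shift along the tool's x, y, z in cm, then the turn, a rotation vector about the tool's x, y, z in degrees. A call has 1 to 5 rows; each row shifts and turns the commanded pose from where the row before left it, along the tool's axes as they then stand; what a row does not reach is not made up. A row lasts 1/8 s, in which the tool goes at most 62.5 mm and 10.7 degrees, less where a joint would pass 70% of its speed; a pose out of reach is approached as far as the arm can. A call is refused whole if a number of a shift passes 6.25 or a number of a turn 10.7, either way. A call with a gripper value outside its range is refused whole. "grip" is the opening, from -1 (shut) to 1 (fully open), so that 0 is half open, set as the call begins (left out, the last holds). The fingers move at their own pace and stop on an object; "squeeze" is the grip in N (left out, the last holds). Time passes only in rows, so rows that do not move let the fingers close. It gives the time, the measured TCP pose, the force and the opening at its end, in the units of the state.
- bot.observe(): the state, without advancing time (a new reading comes with each control period).
- bot.grab_frame(name): name is "side" or "top" or "wrist"; returns a dict with "image" (480x640x3 uint8, red, green, blue), "K" (3x3 intrinsics, pixels), "R" (3x3) and "t" (3): a world point X has camera coordinates R X + t; the wrist camera has in their place "mount" (4x4, takes a point from camera to tool coordinates, whose origin is the TCP and whose axes are the flange's). Camera axes: x right, y down, z forward; pixel columns grow to the right and rows downward; lengths in m; the calibration is good to about 2 mm. A picture is of the moment at which its call begins: read the wrist's pose just before it. There is no depth.
- bot.job_done(): hands the job in, once; it reports no verdict.
The state is a dict: "clock": time; "qpos": joint angles; "qd": joint speeds; "joint_efforts": joint torques, N m; "position": TCP position; "tool_rot": TCP orientation; "force": force on the tool from outside, world axes, zero at the start; "moment": the same for the moment, N m; "grip_width": finger opening in m.
Only numpy, scipy, OpenCV 4.12 (cv2) and the standard library are available. Lean on these libraries where they do the work, as an engineer would, in place of code of your own. Each camera call takes 0.05 s, during which the arm holds its last target.

### The job

Put the closed chip pack (the one with a lid and a metal clip, not the open empty tray) away in the dry box: set it lid up on the loading sill and push it in through the sprung flap until it slides down inside and the flap has swung shut behind it. Only then swing the purge-valve lever round until its nose points at the set mark on the rim of the scale, and let go. Leave the set mark, the open tray and the paste jar where they are.

Things in the scene. Friction and masses are not known exactly. Their poses are not given: they have to be found in the camera images.
- pack_center (a point): the closed chip pack: a flat white square pack, 51 x 51 x 14 mm, lid on, with a 12 mm wide steel clip band over the lid and down two sides; about 60 g; lies on the bench lid up. Point at its centre, 7 mm above its underside; x and y along its sides, z up through the lid. May be grasped across either pair of sides.
- tray_center (a point): the open empty tray: same white plastic, 51 x 51 x 8.5 mm, no lid, a grid of 5 x 5 open cells on top; not to be used. Point at its centre, 4 mm above the bench. Pack and tray lie in the gap between a fixed open black box (78 mm tall) on their left and a blue soldering station (about 200 mm tall with its holder) on their right, whose near side runs obliquely, 38 degrees clockwise from +x: best keep a wide hand parallel to it.
- jar_center (a point): foil-wrapped jar of paste with a red lid, 57 mm across, 68 mm tall, standing on the bench; a bystander. Point at its centre, 34 mm up.
- sill (a point): place to set the pack on the loading sill of the dry box: a level aluminium shelf 98 mm long (x) and 90 mm wide, top 70 mm above the bench, sticking out of the box's front towards the robot. Point on its top, on the port's middle line, 68 mm before the face, 32 mm from the free end. x points into the box (push this way), y to the box's left, z up. The box is fixed, turned a little.
- port (a point): middle of the port's lower edge in the box's front face, level with the sill; axes as sill. The port is 66 mm wide, 34 mm high, shut by the flap; the face goes on above and beside it, the box's top is 121 mm above the bench. Two guide strips 7 mm high, 62 mm apart, with flared ends, stand on the sill over the last 46 mm before the face.
- chamber (a point): middle of the chamber floor at the back, 14 mm above the bench; axes as sill. The chamber has clear sides and lid. 10 mm behind the face the sill's level turns down into a smooth 30 degree slide: a pack pushed until its rear edge is level with the face (fingers as far as the face, no further) tips over and slides down to this floor by itself.
- flap (a joint): the sprung port flap, 64 mm wide and 35 mm high, hinged along its top, swings inward: 0 = shut (hanging), 1.45 rad = fully up. Pushed open by the pack with well under 1 N; a light spring and its weight shut it.
- pivot (a point): the vertical axis of the purge lever, on the flat quadrant scale on top of the low console at the right of the chamber, at lever height, 74 mm above the bench; axes as of sill. Console top 45 mm, scale plate 68 mm above the bench, scale ticks every 5 degrees. Behind the pivot stands a filter canister 113 mm tall, 65 mm away.
- purge_lever (a joint): angle of the purge lever about the vertical axis: 0 = shut, pointing to the box's right (-y of pivot); grows clockwise seen from above to 1.57 rad = pointing to the front (-x of pivot). The lever is a flat steel bar, top 81 mm above the bench, with a narrow nose ending 81 mm from the axis. Stiff enough to stay where it is left; about 1.2 N at the knob moves it.
- lever_knob (a point): middle of the upright black knob on the lever, 62 mm from the axis: a post 16 mm across and 36 mm tall, from 81 to 117 mm above the bench; this point is 101 mm above the bench. Moves with the lever; its x axis points along the lever away from the pivot.
- set_mark (a joint): angle of the set mark, measured as the lever's: the lever is right when purge_lever equals this value. It stands anywhere from about 0.55 to 1.3 rad.
- mark_tip (a point): inner point of the set mark, a brass clamp 13 mm wide with a thumbscrew, riding on the rim of the scale with a small point towards the axis, just outside the lever's nose and lower than the lever, top 74 mm above the bench; this point is 80 mm from the axis; its x axis points away from the pivot. The clamp does not stop the lever, which passes freely inside it.
Things that resemble listed ones, but are neither listed nor needed, are in the scene too. Leave any turquoise look-alike of the part that bears pack_center alone.

How it is judged:
By the outcome, as a careful person would: the job done as asked, in the order asked, and still so for the second after the job is handed in, with the robot touching nothing.
It also fails if it takes over 67 s, if anything falls off the work surface, if the arm or the gripper's body presses on something with over 40 N, if the wrist force passes 120 N, or if a joint passes its speed limit or range.

## Working session

There is one attempt and no reset: what is moved stays moved. The work goes in short steps, Python scripts to look and compute and a tool call to move; the robot and the scene stay as the last step left them, time stands still between calls to the robot, and variables do not carry over. Pictures are saved under pics/ and viewed, and the job is handed in when it is done.

Besides the shell and the picture viewer there is one more tool, called after "Call:" in YAML: its name, and indented under it one key for each argument. servo_tool: Moves the arm, as the interface text tells. Its arguments: {"type":"object","properties":{"rows":{"type":"array"},"grip":{"type":"number"},"squeeze":{"type":"number"}},"required":["rows"]}

```bash
ls; mkdir -p pics
cat > h.py <<'E'
import numpy as np, cv2, json
from workcell import bot
def grab(n,fn):
    s=bot.observe(); f=bot.grab_frame(n)
    cv2.imwrite(f'pics/{fn}.png',cv2.cvtColor(f['image'],cv2.COLOR_RGB2BGR))
    d={k:np.array(f[k]).tolist() for k in f if k!='image'}
    d['pos']=np.array(s['position']).tolist(); d['rot']=np.array(s['tool_rot']).tolist()
    json.dump(d,open(f'pics/{fn}.json','w')); return f
E
python3 - <<'E'
from h import *
for n in ('side','top','wrist'): grab(n,n+'0')
s=bot.observe(); print({k:np.round(s[k],3).tolist() for k in s}); print(bot.grip_point_offset)
for n in ('side0','top0','wrist0'): print(open(f'pics/{n}.json').read())
E
```

```text
pics
{'clock': 0.15, 'qpos': [-1.286, 0.522, -0.036, 1.6, 0.021, 1.021, -0.113], 'qd': [-0.001, -0.002, -0.0, -0.003, -0.0, 0.001, 0.001], 'joint_efforts': [0.003, -92.739, 1.981, -37.005, 0.018, 0.006, 0.0], 'position': [0.217, 0.586, 0.231], 'tool_rot': [-3.141, 0.0, 2.787], 'force': [1.172, 0.225, 1.309], 'moment': [0.023, 0.057, -0.031], 'grip_width': 0.085}
0.0187
{"K": [[594.6655696033024, 0.0, 323.39311913090336], [0.0, 594.6655696033024, 233.5893167331907], [0.0, 0.0, 1.0]], "R": [[-0.9459689362527635, 0.32406539867299167, 0.011152982907291269], [0.242451391480278, 0.7297341692896828, -0.6393006842952491], [-0.21531394384501049, -0.602054532043412, -0.7688759627091328]], "t": [0.3986945549895104, -0.14114705935668181, 1.5351976151689974], "pos": [0.2170629017094178, 0.5857373172611917, 0.23072226674748098], "rot": [-3.1404610653297658, 8.051023134658664e-05, 2.7867055724807503]}
{"K": [[455.2525282529301, 0.0, 323.9923449209523], [0.0, 455.2525282529301, 234.19187754303798], [0.0, 0.0, 1.0]], "R": [[-0.014011720361297428, -0.9996916192472848, 0.020502148649801297], [-0.994514
[... 195 characters left out ...]
s": [0.2170623491920578, 0.585781564615116, 0.23076372123258626], "rot": [-3.1405695931827244, 7.106800828537985e-05, 2.786739100371788]}
{"K": [[340.92244276200313, 0.0, 321.8467221188095], [0.0, 340.92244276200313, 234.74146695413643], [0.0, 0.0, 1.0]], "mount": [[0.0010464734126462733, -0.9473925223387519, -0.32007235667894346, 0.0822207956259011], [0.9999992032155256, 0.0007654442228801982, 0.0010038244137733489, 0.00037181560634469424], [-0.0007060182070263807, -0.3200731521258192, 0.9473925684881278, -0.14100725160910807], [0.0, 0.0, 0.0, 1.0]], "pos": [0.21703048828459398, 0.5858017742293461, 0.2307804633395722], "rot": [-3.140583358305385, 5.4056196780338794e-05, 2.7868209233752443]}
```

View pics/side0.png

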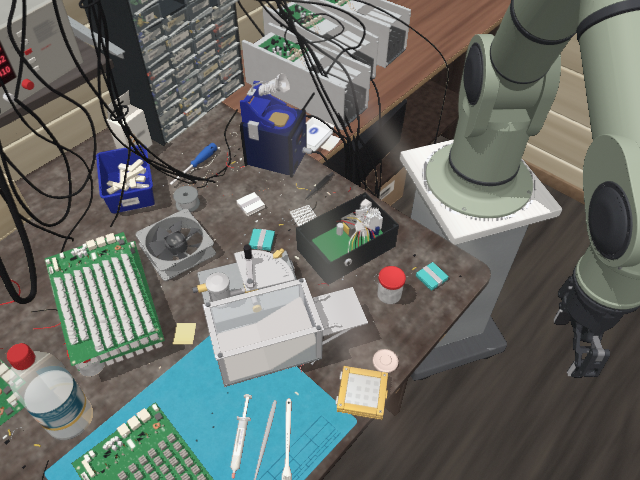

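View pics/top0.png

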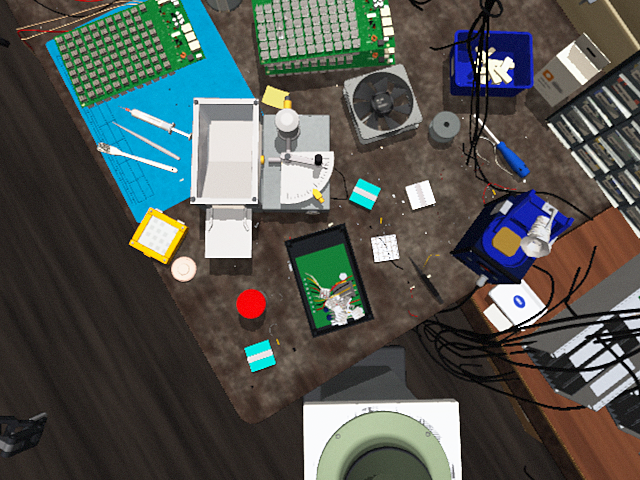

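View pics/wrist0.png

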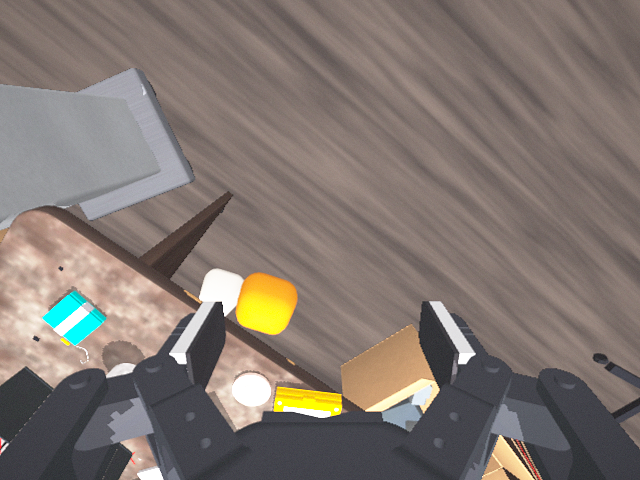

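Candidates in the top view: a white square at (420,194), a white gridded square at (385,248), and turquoise packs at (365,194) and (260,356). The first fits: white, with a band across it. I'll enlarge to confirm.

Run:
```python
import cv2,numpy as np
t=cv2.imread('pics/top0.png'); s=cv2.imread('pics/side0.png')
a=cv2.resize(t[170:270,350:450],(500,500),interpolation=cv2.INTER_CUBIC)
cv2.imwrite('pics/c1.png',a)
cv2.imwrite('pics/c2.png',cv2.resize(t[90:265,185:345],(731,800),interpolation=cv2.INTER_CUBIC)[:, :])
b=t[95:265,190:345]; cv2.imwrite('pics/c2.png',cv2.resize(b,(547,600),interpolation=cv2.INTER_CUBIC))
cv2.imwrite('pics/c3.png',cv2.resize(s[180:240,225:325],(800,480),interpolation=cv2.INTER_CUBIC))
```

```text
(no output)
```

View pics/c1.png

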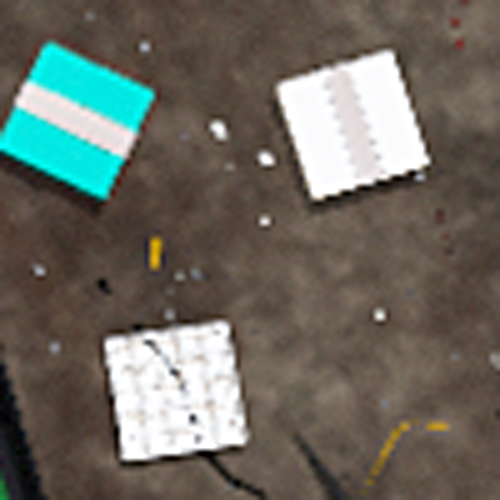

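View pics/c2.png

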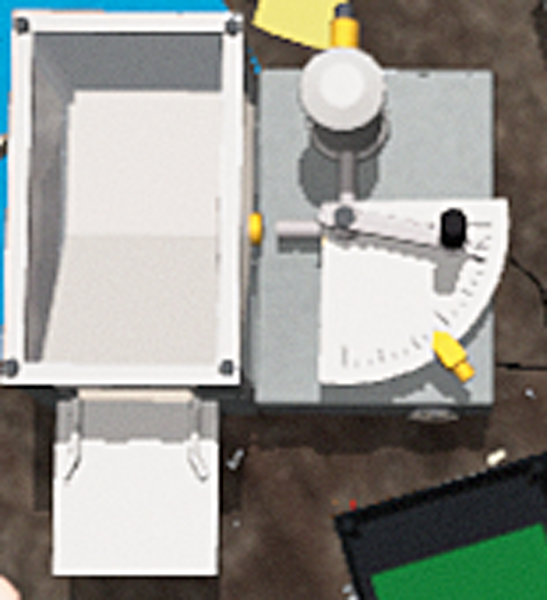

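View pics/c3.png

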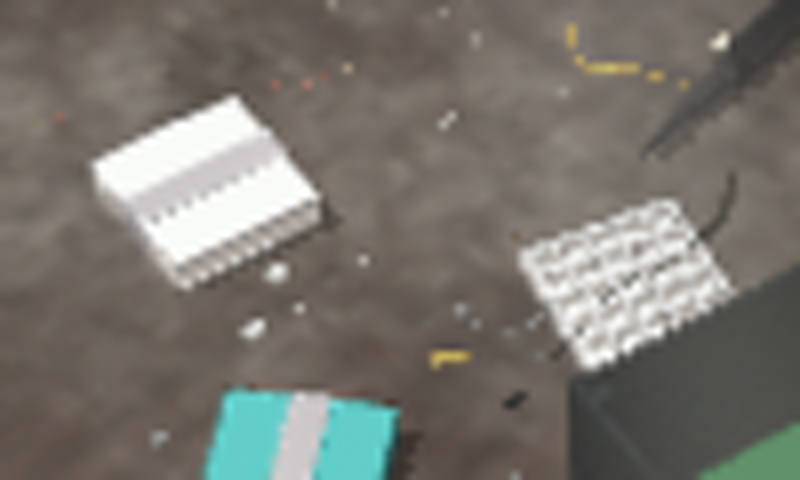

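The crops confirm it. White pack with a grey clip band: c1 corners (277,88), (393,50), (430,162), (315,200). The gridded one at (385,248) is the tray, and the turquoise ones stay put. Now to measure.

```bash
cat >> h.py <<'E'
def load(fn): return json.load(open(f'pics/{fn}.json'))
def px2w(fn,uv,z):
    d=load(fn); K=np.array(d['K'])
    r=np.linalg.inv(K)@np.array([uv[0],uv[1],1.])
    if 'mount' in d:
        from scipy.spatial.transform import Rotation as Ro
        M=np.array(d['mount']); Rt=Ro.from_euler('xyz',d['rot']).as_matrix()
        c=Rt@M[:3,3]+np.array(d['pos']); v=Rt@M[:3,:3]@r
    else:
        R=np.array(d['R']); c=-R.T@np.array(d['t']); v=R.T@r
    return c+v*(z-c[2])/v[2]
def w2px(fn,X):
    d=load(fn); K=np.array(d['K']); X=np.array(X,float)
    if 'mount' in d:
        from scipy.spatial.transform import Rotation as Ro
        M=np.array(d['mount']); Rt=Ro.from_euler('xyz',d['rot']).as_matrix()
        p=Rt.T@(X-np.array(d['pos'])); p=M[:3,:3].T@(p-M[:3,3])
    else: p=np.array(d['R'])@X+np.array(d['t'])
    u=K@p; return u[:2]/u[2]
E
python3 - <<'E'
from h import *
c1=lambda x,y:((x+.5)/5-.5+350,(y+.5)/5-.5+170)
k=170/600
c2=lambda x,y:((x+.5)*155/547-.5+190,(y+.5)*k-.5+95)
P=[px2w('top0',c1(*p),.014)[:2] for p in((277,88),(393,50),(430,162),(315,200))]
P=np.array(P);c=P.mean(0);print('pack',c.round(4)); 
for i in range(4):
    e=P[(i+1)%4]-P[i];print(np.linalg.norm(e).round(4),np.degrees(np.arctan2(e[1],e[0])).round(1))
c3=lambda x,y:((x+.5)/8-.5+225,(y+.5)/8-.5+180)
print('side pack',np.mean([px2w('side0',c3(*p),.014) for p in((92,166),(237,96),(322,197),(183,280))],0).round(4))
print('tray',np.mean([px2w('top0',c1(*p),.0085) for p in((103,336),(230,322),(248,443),(120,462))],0).round(4))
for n,p,z in[('sillFL',(53,575),.07),('sillFR',(218,575),.07),('boxFL',(0,385),.121),('boxFR',(240,385),.121),('boxBR',(240,12),.121),('stripL',(70,478),.077),('stripR',(203,478),.077),('pivot',(345,217),.083),('knobtop',(454,216),.117),('nose',(483,260),.081),('nose b',(483,253),.081),('mark',(434,335),.074),('markend',(466,374),.074),('scaleTR',(508,199),.068),('scaleBL',(320,384),.068)]:
    print(n,px2w('top0',c2(*p),z)[:2].round(4))
E
```

```text
pack [ 0.5785 -0.0938]
0.0525 -72.3
0.0503 -164.0
0.0518 107.7
0.0503 16.8
side pack [ 0.5787 -0.0906  0.014 ]
tray [ 0.4671 -0.0157  0.0085]
sillFL [0.4479 0.3453]
sillFR [0.4467 0.2547]
boxFL [0.5452 0.3621]
boxFR [0.5439 0.2363]
boxBR [0.7479 0.2366]
stripL [0.5007 0.335 ]
stripR [0.4999 0.2621]
pivot [0.6447 0.1828]
knobtop [0.6352 0.1224]
nose [0.6201 0.1061]
nose b [0.6241 0.106 ]
mark [0.5793 0.1339]
markend [0.557  0.1163]
scaleTR [0.6587 0.0909]
scaleBL [0.5532 0.1982]
```

```bash
cat >> h.py <<'E'
from scipy.spatial.transform import Rotation as Ro
def rows(p,yawdeg,step=5.5,rs=10.0,cur=None):
    "rows in cm/deg to reach TCP p, tool down, yaw"
    s=bot.observe(); P=np.array(s['position']); R=Ro.from_euler('xyz',s['tool_rot'])
    if cur is not None: P=np.array(cur[0]); R=Ro.from_euler('xyz',[180,0,cur[1]],degrees=True)
    T=Ro.from_euler('xyz',[180,0,yawdeg],degrees=True)
    rv=(R.inv()*T).as_rotvec(degrees=True); d=np.array(p)-P
    n=int(max(np.ceil(np.linalg.norm(d)*100/step),np.ceil(np.abs(rv).max()/rs),1))
    Q=R
    out=[]
    for i in range(n):
        out.append([*np.round(Q.inv().apply(d/n)*100,2).tolist(),*np.round(rv/n,2).tolist()])
        Q=Q*Ro.from_rotvec(rv/n,degrees=True)
    print(len(out))
    for i in range(0,n,5): print(json.dumps(out[i:i+5]))
    return out
def st():
    s=bot.observe(); print(round(float(s['clock']),2),np.round(s['position'],4),np.degrees(s['tool_rot']).round(2),'F',np.round(s['force'],1),'g',round(float(s['grip_width']),4),'q7',np.round(s['qpos'],2))
E
python3 - <<'E'
from h import *
for p in((452,247),(487,193)):
    for z in(0,.1): print(px2w('top0',p,z).round(3))
rows((.5785,-.092,.20),197)
E
```

```text
[ 0.467 -0.161  0.   ]
[ 0.46 -0.13  0.1 ]
[ 0.583 -0.242  0.   ]
[ 0.564 -0.203  0.1  ]
14
[[-4.1, -3.64, 0.22, -0.0, -0.0, -2.67], [-3.93, -3.83, 0.22, -0.0, -0.0, -2.67], [-3.75, -4.01, 0.22, -0.0, -0.0, -2.67], [-3.56, -4.18, 0.22, -0.0, -0.0, -2.67], [-3.36, -4.34, 0.22, -0.0, -0.0, -2.67]]
[[-3.15, -4.49, 0.22, -0.0, -0.0, -2.67], [-2.94, -4.63, 0.22, -0.0, -0.0, -2.67], [-2.72, -4.76, 0.22, -0.0, -0.0, -2.67], [-2.5, -4.89, 0.22, -0.0, -0.0, -2.67], [-2.27, -5.0, 0.22, -0.0, -0.0, -2.67]]
[[-2.03, -5.1, 0.22, -0.0, -0.0, -2.67], [-1.79, -5.19, 0.22, -0.0, -0.0, -2.67], [-1.55, -5.26, 0.22, -0.0, -0.0, -2.67], [-1.3, -5.33, 0.22, -0.0, -0.0, -2.67]]
```

Call:
servo_tool:
  rows:
    - [[-4.1, -3.64, 0.22, 0, 0, -2.67], [-3.93, -3.83, 0.22, 0, 0, -2.67], [-3.75, -4.01, 0.22, 0, 0, -2.67], [-3.56, -4.18, 0.22, 0, 0, -2.67], [-3.36, -4.34, 0.22, 0, 0, -2.67]]
  grip: 1

```text
clock: 0.78
position: [0.3469, 0.3423, 0.2202]
tool_rot: [-3.142, 0.0, 3.021]
force: [1.1, 0.7, 0.3]
grip_width: 0.0853
```

Call:
servo_tool:
  rows:
    - [[-3.15, -4.49, 0.22, 0, 0, -2.67], [-2.94, -4.63, 0.22, 0, 0, -2.67], [-2.72, -4.76, 0.22, 0, 0, -2.67], [-2.5, -4.89, 0.22, 0, 0, -2.67], [-2.27, -5.0, 0.22, 0, 0, -2.67]]

```text
clock: 1.4
position: [0.4761, 0.1003, 0.2093]
tool_rot: [3.142, 0.0, -3.029]
force: [0.8, 1.4, -0.4]
grip_width: 0.0854
```

Call:
servo_tool:
  rows:
    - [[-2.03, -5.1, 0.22, 0, 0, -2.67], [-1.79, -5.19, 0.22, 0, 0, -2.67], [-1.55, -5.26, 0.22, 0, 0, -2.67], [-1.3, -5.33, 0.22, 0, 0, -2.67], [0, 0, 0, 0, 0, 0]]

```text
clock: 2.02
position: [0.5794, -0.096, 0.1998]
tool_rot: [-3.14, -0.001, -2.849]
force: [-1.2, 1.1, 0.5]
grip_width: 0.0856
```

Run:
```python
from h import *
st(); grab('wrist','w1')
```

```text
2.02 [ 0.5794 -0.096   0.1998] [-1.7993e+02 -5.0000e-02 -1.6321e+02] F [-1.2  1.1  0.5] g 0.0856 q7 [ 0.04  0.5   0.04  1.74 -0.02  0.91  1.95]
```

View pics/w1.png

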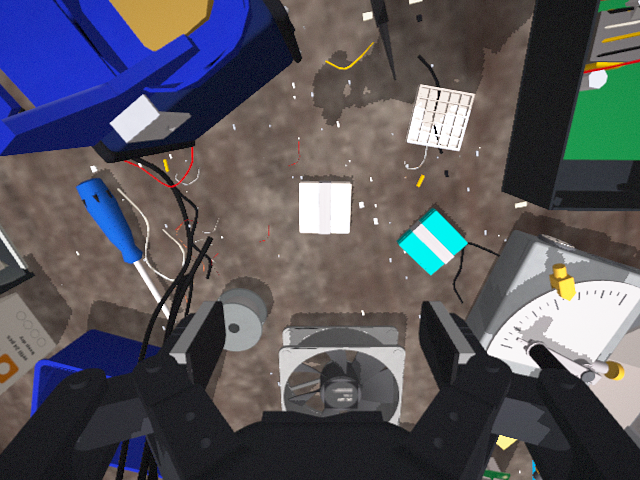

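Run:
```python
from h import *
im=cv2.imread('pics/w1.png'); cv2.imwrite('pics/c4.png',cv2.resize(im[160:260,270:390],(720,600),interpolation=cv2.INTER_CUBIC))
im=cv2.imread('pics/w1.png'); cv2.imwrite('pics/c5.png',cv2.resize(im[240:400,460:640],(675,600),interpolation=cv2.INTER_CUBIC))
```

```text
(no output)
```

View pics/c4.png

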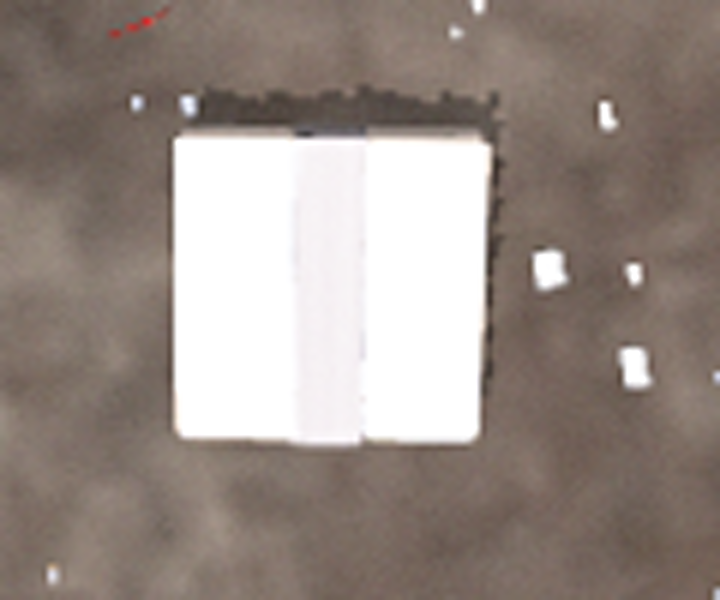

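View pics/c5.png

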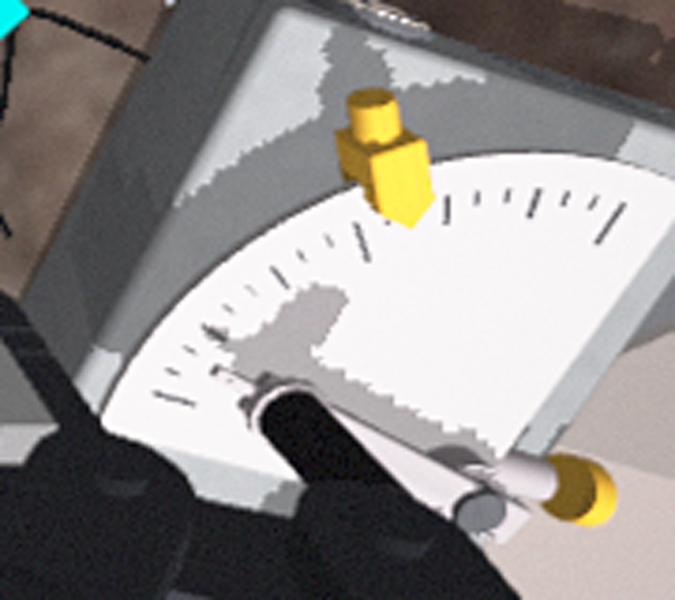

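Run:
```python
from h import *
c4=lambda x,y:((x+.5)/6-.5+270,(y+.5)/6-.5+160)
P=np.array([px2w('w1',c4(*p),.014)[:2] for p in((174,135),(490,138),(480,440),(176,438))]);c=P.mean(0);print('pack',c.round(4)); 
for i in range(4):
    e=P[(i+1)%4]-P[i];print(np.linalg.norm(e).round(4),np.degrees(np.arctan2(e[1],e[0])).round(1))
print('mark',px2w('w1',((412+.5)/3.75-.5+460,(226+.5)/3.75-.5+240),.074))
print('pivot',px2w('w1',((480+.5)/3.75-.5+460,(510+.5)/3.75-.5+240),.083))
rows((c[0],c[1],.06),197)
```

```text
pack [ 0.5792 -0.093 ]
0.0507 106.3
0.051 16.5
0.0512 -73.5
0.0511 -164.0
mark [0.58173276 0.13329071 0.074     ]
pivot [0.64454872 0.18133159 0.083     ]
3
[[-0.02, 0.01, 4.66, 0.0, -0.02, -0.04], [-0.02, 0.01, 4.66, 0.0, -0.02, -0.04], [-0.02, 0.01, 4.66, 0.0, -0.02, -0.04]]
```

The wrist view agrees with the top view: pack at (0.579, -0.093), sides 51 mm. Descending.

Call:
servo_tool:
  rows:
    - [[-0.05, 0, 4.6, 0, 0, 0.4], [0, 0, 4.6, 0, 0, 0], [0, 0, 4.6, 0, 0, 0], [0, 0, 3.5, 0, 0, 0], [0, 0, 1.4, 0, 0, 0]]

```text
clock: 2.7
position: [0.5783, -0.0902, 0.0119]
tool_rot: [3.14, -0.002, -2.85]
force: [0.6, -0.6, 0.3]
grip_width: 0.0855
```

Call:
servo_tool:
  rows:
    - [[0, 0, 1.3, 0, 0, 0], [0, 0, 0, 0, 0, 0], [0, 0, 0, 0, 0, 0]]

```text
clock: 3.08
position: [0.58, -0.0915, 0.0015]
tool_rot: [-3.141, 0.001, -2.851]
force: [0.2, -0.5, 1.3]
grip_width: 0.0853
```

Run:
```python
from h import *
st(); grab('wrist','w2')
```

```text
3.08 [ 0.58   -0.0915  0.0015] [-1.7997e+02  7.0000e-02 -1.6335e+02] F [ 0.2 -0.5  1.3] g 0.0853 q7 [ 0.04  0.79  0.02  1.84 -0.02  0.52  1.94]
```

View pics/w2.png

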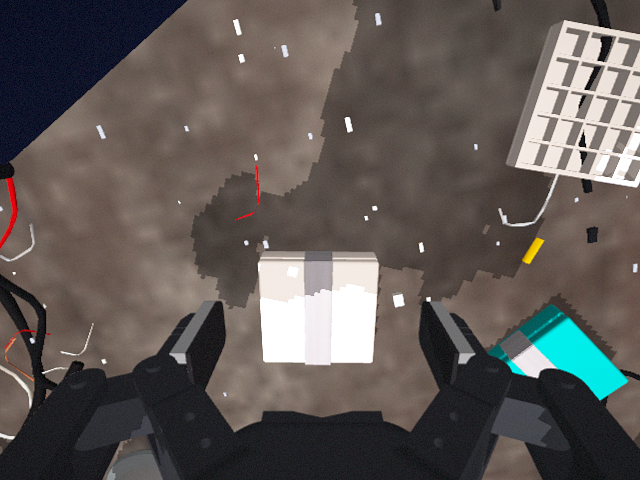

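The pack sits square between the pads. Closing.

Call:
servo_tool:
  rows:
    - [[0, 0, 0.15, 0, 0, 0], [0, 0, 0, 0, 0, 0], [0, 0, 0, 0, 0, 0], [0, 0, 0, 0, 0, 0], [0, 0, 0, 0, 0, 0]]
  grip: -1
  squeeze: 35

```text
clock: 3.75
position: [0.5795, -0.0916, -0.0006]
tool_rot: [-3.141, 0.0, -2.851]
force: [-1.7, 1.0, 5.9]
grip_width: 0.0503
```

Call:
servo_tool:
  rows:
    - [[0, 0, 0, 0, 0, 0], [0, 0, -1.5, 0, 0, 0], [0, 0, -4, 0, 0, 0], [0, 0, -5, 0, 0, 0], [0, 0, -5, 0, 0, 0]]

```text
clock: 4.38
position: [0.5791, -0.0916, 0.1565]
tool_rot: [-3.141, 0.0, -2.851]
force: [0.6, -0.3, -0.6]
grip_width: 0.0498
```

Run:
```python
from h import *
st(); grab('wrist','w3')
rows((.479,.3,.21),180)
```

```text
4.38 [ 0.5791 -0.0916  0.1565] [-1.7999e+02  2.0000e-02 -1.6336e+02] F [ 0.6 -0.3 -0.6] g 0.0498 q7 [ 0.03  0.55  0.03  1.78 -0.02  0.82  1.94]
8
[[-0.17, 5.06, -0.6, -0.01, 0.06, 2.08], [0.01, 5.06, -0.6, -0.01, 0.06, 2.08], [0.19, 5.06, -0.6, -0.01, 0.06, 2.08], [0.38, 5.05, -0.6, -0.01, 0.06, 2.08], [0.56, 5.03, -0.6, -0.01, 0.06, 2.08]]
[[0.74, 5.01, -0.6, -0.01, 0.06, 2.08], [0.93, 4.98, -0.59, -0.01, 0.06, 2.08], [1.11, 4.94, -0.59, -0.01, 0.06, 2.08]]
```

View pics/w3.png

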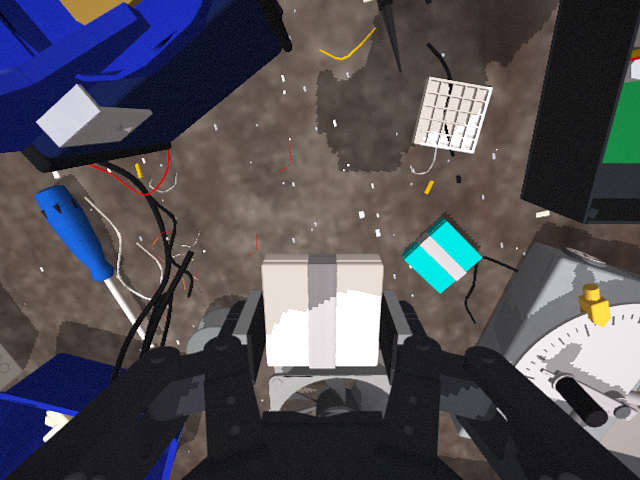

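Call:
servo_tool:
  rows:
    - [[-0.17, 5.06, -0.6, 0, 0, 2.08], [0, 5.06, -0.6, 0, 0, 2.08], [0.2, 5.06, -0.6, 0, 0, 2.08], [0.38, 5.05, -0.6, 0, 0, 2.08], [0.56, 5.03, -0.6, 0, 0, 2.08]]

```text
clock: 5.05
position: [0.5146, 0.1548, 0.185]
tool_rot: [3.141, 0.001, -3.034]
force: [0.7, 0.4, -0.5]
grip_width: 0.05
```

Call:
servo_tool:
  rows:
    - [[0.74, 5.01, -0.6, 0, 0, 2.08], [0.93, 4.98, -0.6, 0, 0, 2.08], [1.11, 4.94, -0.6, 0, 0, 2.08], [0, 0, 0, 0, 0, 0], [0, 0, 0, 0, 0, 0]]

```text
clock: 5.68
position: [0.4767, 0.2997, 0.2024]
tool_rot: [-3.141, 0.0, -3.141]
force: [0.7, -1.1, 0.2]
grip_width: 0.05
```

Run:
```python
from h import *
st(); grab('wrist','w4')
```

```text
5.67 [0.4767 0.2997 0.2024] [-1.7999e+02  2.0000e-02 -1.7998e+02] F [ 0.7 -1.1  0.2] g 0.05 q7 [-0.72  0.46  0.07  1.8  -0.04  0.89  0.94]
```

View pics/w4.png

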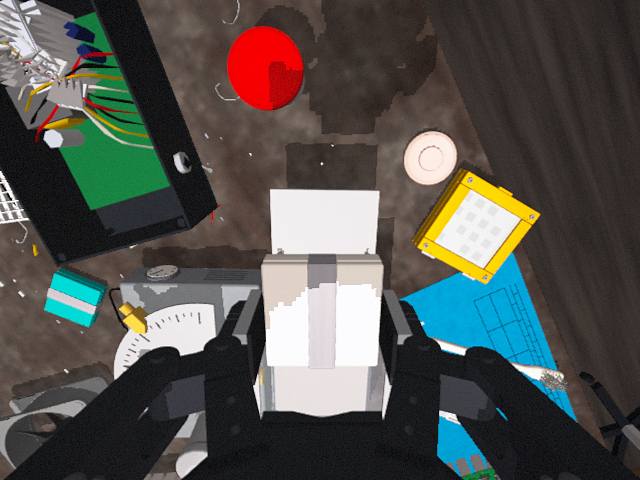

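Run:
```python
from h import *
im=cv2.imread('pics/w4.png'); cv2.imwrite('pics/c6.png',cv2.resize(im[180:265,260:390],(780,510),interpolation=cv2.INTER_CUBIC))
```

```text
(no output)
```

View pics/c6.png

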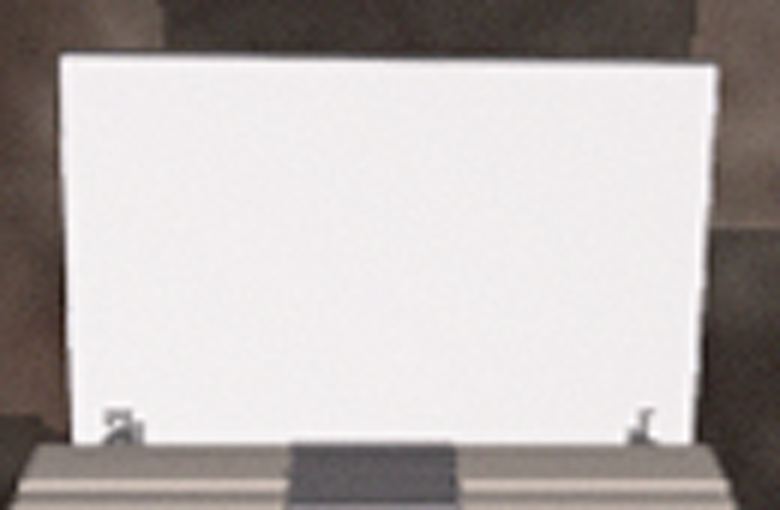

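Run:
```python
from h import *
f=lambda x,y:((x+.5)/6-.5+260,(y+.5)/6-.5+180)
Q={n:px2w('w4',f(*p),z)[:2] for n,p,z in[('R',(60,55),.07),('L',(718,65),.07),('Rb',(75,440),.07),('Lb',(693,440),.07),('sR',(118,412),.077),('sL',(645,412),.077)]}
for n in Q: print(n,Q[n].round(4))
for a,b in(('R','L'),('R','Rb'),('L','Lb'),('sR','sL')):
    e=Q[b]-Q[a];print(a,b,np.linalg.norm(e).round(4),np.degrees(np.arctan2(e[1],e[0])).round(2))
```

```text
R [0.4478 0.2578]
L [0.449  0.3467]
Rb [0.5036 0.2573]
Lb [0.5035 0.3461]
sR [0.4966 0.2646]
sL [0.4965 0.338 ]
R L 0.0889 89.2
R Rb 0.0558 -0.53
L Lb 0.0545 -0.61
sR sL 0.0734 90.07
```

Call:
servo_tool:
  rows:
    - [[0, 0.1, 4.5, 0, 0, 0.7], [0, 0, 4.5, 0, 0, 0], [0, 0, 3, 0, 0, 0], [0, 0, 0.6, 0, 0, 0], [0, 0, 0, 0, 0, 0]]

```text
clock: 6.35
position: [0.4772, 0.3007, 0.0767]
tool_rot: [3.142, 0.0, 3.129]
force: [-0.1, 0.8, 0.0]
grip_width: 0.0498
```

Run:
```python
from h import *
st(); grab('side','s5'); 
im=cv2.imread('pics/s5.png'); cv2.imwrite('pics/c7.png',cv2.resize(im[220:400,190:430],(800,600),interpolation=cv2.INTER_CUBIC))
```

```text
6.35 [0.4772 0.3007 0.0767] [1.8000e+02 2.0000e-02 1.7925e+02] F [-0.1  0.8  0. ] g 0.0498 q7 [-0.7   0.64  0.05  1.88 -0.05  0.62  0.94]
```

View pics/c7.png

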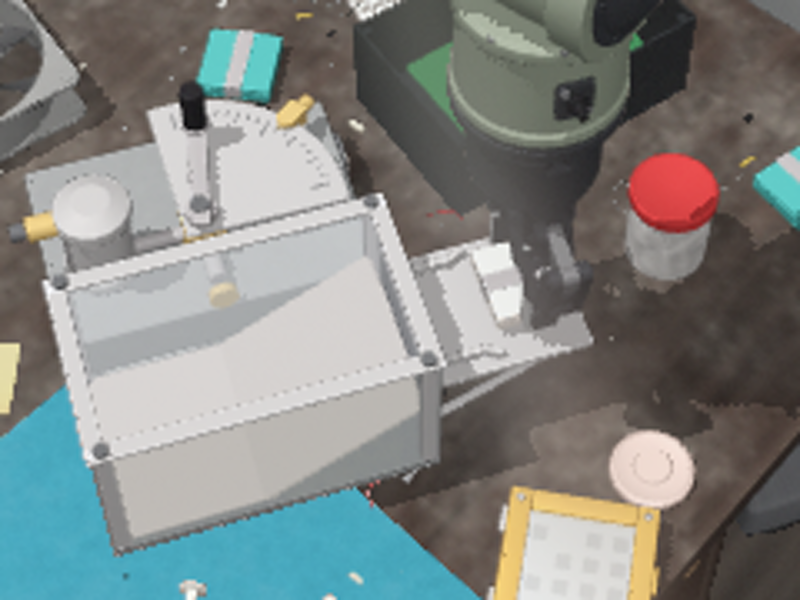

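The side view shows the pack just over the sill, ahead of the guide strips. Lowering, then releasing.

Call:
servo_tool:
  rows:
    - [[0, 0, 0.4, 0, 0, 0], [0, 0, 0.2, 0, 0, 0], [0, 0, 0, 0, 0, 0], [0, 0, 0, 0, 0, 0]]

```text
clock: 6.9
position: [0.4766, 0.3013, 0.0701]
tool_rot: [3.142, 0.0, 3.13]
force: [-0.7, -0.4, -0.6]
grip_width: 0.0497
```

Call:
servo_tool:
  rows:
    - [[0, 0, 0, 0, 0, 0], [0, 0, 0, 0, 0, 0], [0, 0, 0, 0, 0, 0], [0, 0, -0.5, 0, 0, 0], [0, 0, -2, 0, 0, 0]]
  grip: 1

```text
clock: 7.52
position: [0.4762, 0.3009, 0.0948]
tool_rot: [-3.141, -0.001, 3.13]
force: [0.4, -0.1, 0.2]
grip_width: 0.0854
```

Call:
servo_tool:
  rows:
    - [[0, 0, -4, 0, 0, 0], [2, 0, -4, 0, 0, 0], [5, 0, 0, 0, 0, 0], [0, 0, 0, 0, 0, 0], [0, 0, 0, 0, 0, 0]]
  grip: -1

```text
clock: 8.15
position: [0.407, 0.3023, 0.1754]
tool_rot: [3.141, 0.001, 3.13]
force: [0.6, 0.5, 0.3]
grip_width: -0.0
```

Run:
```python
from h import *
st(); grab('wrist','w6'); grab('side','s6')
im=cv2.imread('pics/s6.png'); cv2.imwrite('pics/c8.png',cv2.resize(im[260:380,290:450],(800,600),interpolation=cv2.INTER_CUBIC))
```

```text
8.15 [0.407  0.3023 0.1754] [1.7997e+02 4.0000e-02 1.7932e+02] F [0.6 0.5 0.3] g -0.0 q7 [-0.8   0.41  0.06  1.97 -0.03  0.76  0.84]
```

View pics/w6.png

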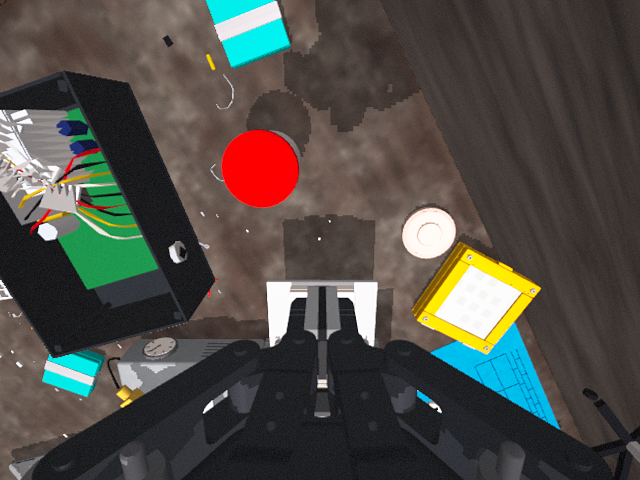

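View pics/c8.png

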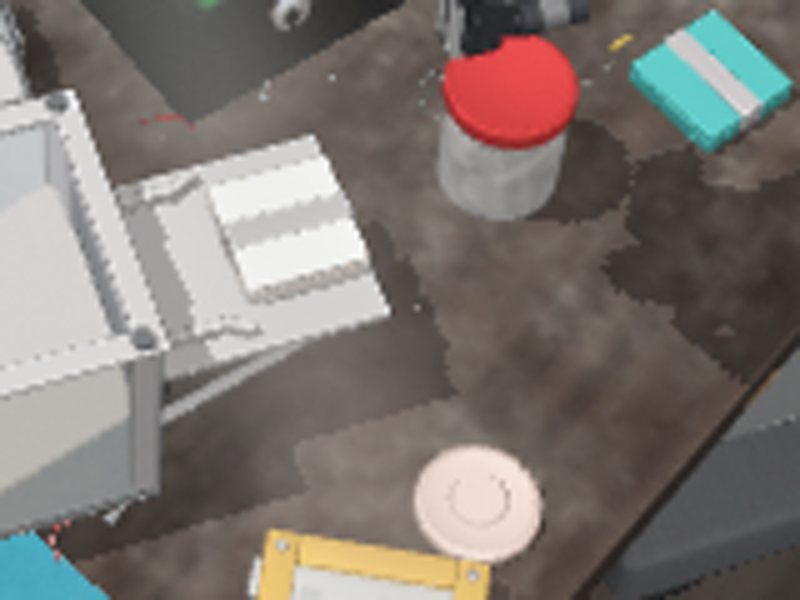

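Run:
```python
from h import *
f=lambda x,y:((x+.5)/5-.5+290,(y+.5)/5-.5+260)
P=np.array([px2w('s6',f(*p),.084)[:2] for p in((207,183),(322,150),(373,262),(250,290))]);print(P.round(4),P.mean(0).round(4))
for n,p,z in(('sillR',(314,134),.07),('sillL',(390,315),.07),('sR',(205,180),.077),('sL',(260,330),.077)): print(n,px2w('s6',f(*p),z).round(4))
```

```text
[[0.5    0.2737]
 [0.4503 0.2734]
 [0.4502 0.3298]
 [0.5007 0.3264]] [0.4753 0.3009]
sillR [0.4466 0.2562 0.07  ]
sillL [0.4487 0.3469 0.07  ]
sR [0.4986 0.2678 0.077 ]
sL [0.5015 0.3408 0.077 ]
```

Call:
servo_tool:
  rows:
    - [[-1, -0.1, 3, 0, 0, 0], [-0.5, 0, 4, 0, 0, 0], [0, 0, 2.5, 0, 0, 0], [0, 0, 0.4, 0, 0, 0], [0, 0, 0, 0, 0, 0]]

```text
clock: 8.88
position: [0.422, 0.3009, 0.0763]
tool_rot: [-3.142, 0.0, 3.129]
force: [0.1, 0.4, 0.5]
grip_width: -0.0
```

Run:
```python
from h import *
st(); grab('side','s7'); grab('wrist','w7')
im=cv2.imread('pics/s7.png'); cv2.imwrite('pics/c9.png',cv2.resize(im[260:380,290:450],(800,600),interpolation=cv2.INTER_CUBIC))
print(px2w('top0',(251,304),.068))
```

```text
8.88 [0.422  0.3009 0.0763] [-1.7999e+02  1.0000e-02  1.7928e+02] F [0.1 0.4 0.5] g -0.0 q7 [-0.77  0.59  0.04  2.   -0.05  0.55  0.87]
[0.35706601 0.25552356 0.068     ]
```

View pics/c9.png

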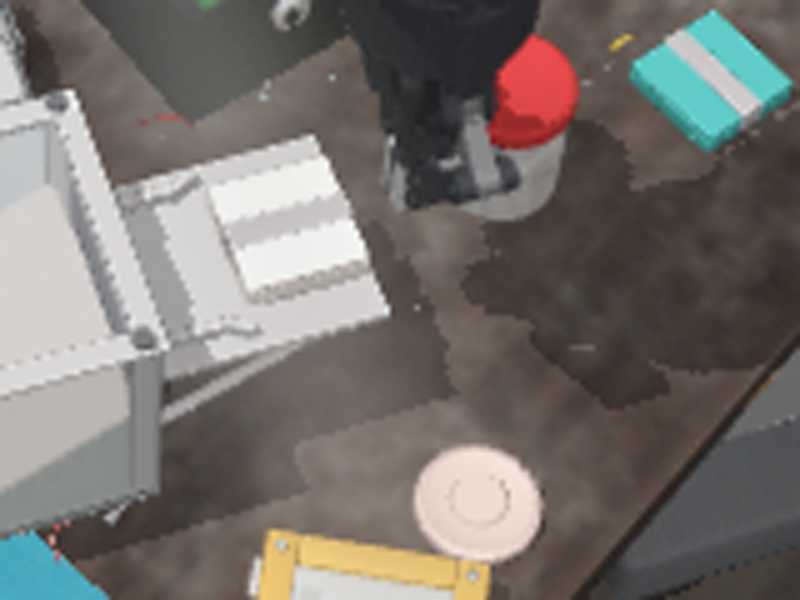

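View pics/w7.png

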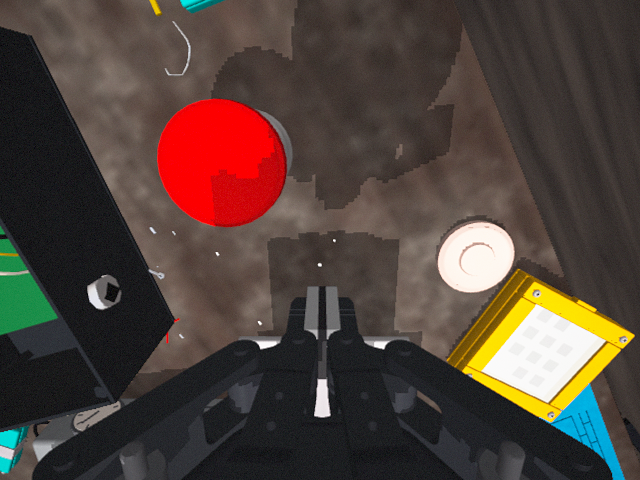

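Call:
servo_tool:
  rows:
    - [[-1.5, 0, 0, 0, 0, 0], [-1.5, 0, 0, 0, 0, 0], [-1.5, 0, 0, 0, 0, 0], [-1.5, 0, 0, 0, 0, 0], [-1.5, 0, 0, 0, 0, 0]]

```text
clock: 9.6
position: [0.4977, 0.2999, 0.0759]
tool_rot: [-3.141, -0.0, 3.129]
force: [-0.4, 0.7, -1.2]
grip_width: 0.0002
```

Run:
```python
from h import *
st(); grab('side','s8')
im=cv2.imread('pics/s8.png'); cv2.imwrite('pics/c10.png',cv2.resize(im[250:390,200:400],(800,560),interpolation=cv2.INTER_CUBIC))
```

```text
9.6 [0.4977 0.2999 0.0759] [-1.7999e+02 -1.0000e-02  1.7929e+02] F [-0.4  0.7 -1.2] g 0.0002 q7 [-0.67  0.66  0.04  1.84 -0.04  0.65  0.95]
```

View pics/c10.png

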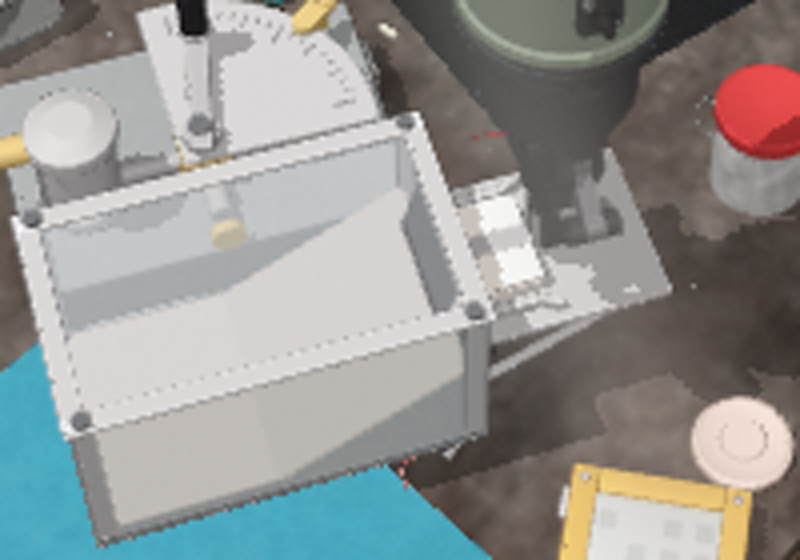

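Run:
```python
from h import *
for p in((548,283),(524,200)): print(px2w('s8',((p[0]+.5)/4-.5+200,(p[1]+.5)/4-.5+250),.084).round(4))
```

```text
[0.5084 0.3305 0.084 ]
[0.5035 0.2813 0.084 ]
```

Call:
servo_tool:
  rows:
    - [[-1, 0, 0, 0, 0, 0], [-1, 0, 0, 0, 0, 0], [-0.8, 0, 0, 0, 0, 0]]

```text
clock: 10.02
position: [0.5252, 0.2997, 0.076]
tool_rot: [-3.142, 0.0, 3.13]
force: [-1.6, 0.5, -0.4]
grip_width: 0.0
```

Run:
```python
from h import *
st(); grab('side','s9')
im=cv2.imread('pics/s9.png'); cv2.imwrite('pics/c11.png',cv2.resize(im[250:390,200:400],(800,560),interpolation=cv2.INTER_CUBIC))
```

```text
10.03 [0.5252 0.2997 0.076 ] [-1.8000e+02  1.0000e-02  1.7931e+02] F [-1.6  0.5 -0.4] g 0.0 q7 [-0.65  0.69  0.04  1.77 -0.04  0.68  0.98]
```

View pics/c11.png

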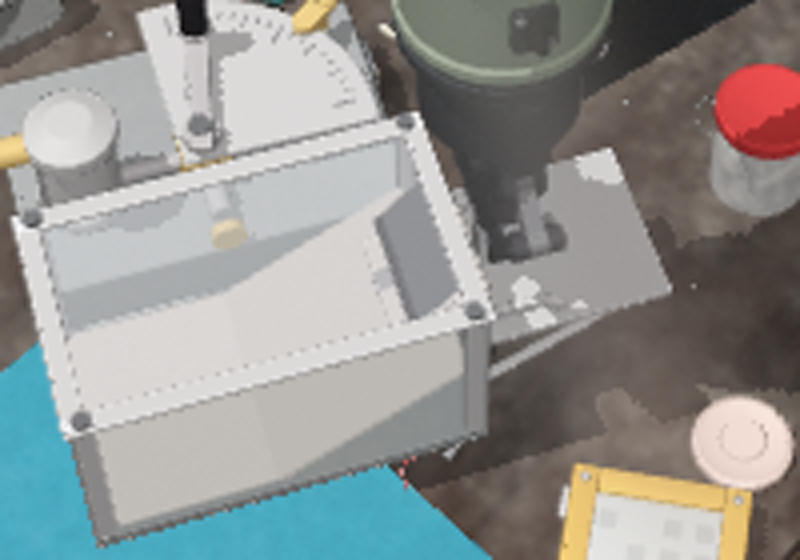

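The flap is open and the pack is partly in. Pushing the last centimetre.

Call:
servo_tool:
  rows:
    - [[-0.6, 0, 0, 0, 0, 0], [-0.4, 0, 0, 0, 0, 0], [0, 0, 0, 0, 0, 0], [0, 0, 0, 0, 0, 0]]

```text
clock: 10.58
position: [0.5344, 0.2996, 0.076]
tool_rot: [-3.142, -0.0, 3.13]
force: [0.3, -0.4, 0.2]
grip_width: -0.0001
```

Run:
```python
from h import *
st(); grab('side','s10')
im=cv2.imread('pics/s10.png'); cv2.imwrite('pics/c12.png',cv2.resize(im[250:390,200:400],(800,560),interpolation=cv2.INTER_CUBIC))
```

```text
10.57 [0.5344 0.2996 0.076 ] [-180.     -0.    179.31] F [ 0.3 -0.4  0.2] g -0.0001 q7 [-0.64  0.7   0.04  1.75 -0.04  0.69  0.99]
```

View pics/c12.png

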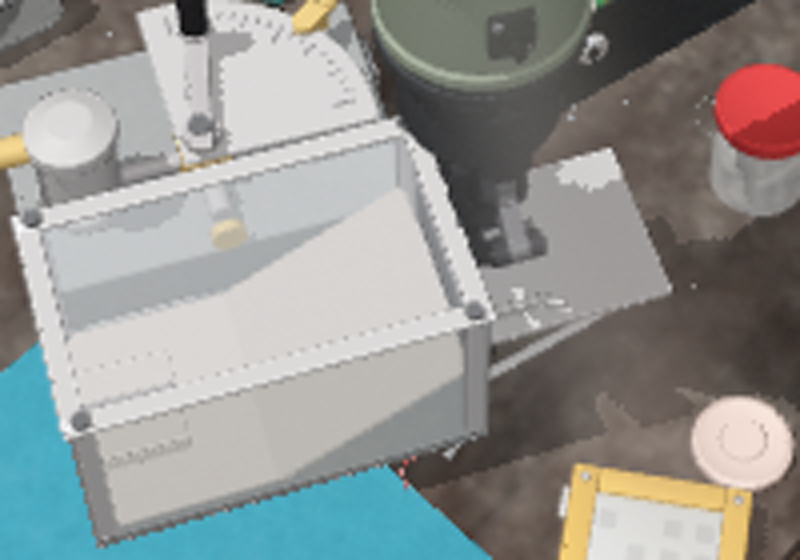

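The pack has slid to the floor; its outline shows at (125,370) in the crop. Backing off, rising, and checking the flap.

Call:
servo_tool:
  rows:
    - [[3, 0, 0, 0, 0, 0], [4, 0, -1, 0, 0, 0], [1, 0, -5, 0, 0, 0], [0, 0, -5, 0, 0, 0], [0, 0, 0, 0, 0, 0]]

```text
clock: 11.25
position: [0.4558, 0.3016, 0.1896]
tool_rot: [3.138, 0.005, 3.13]
force: [-0.3, 0.9, 0.1]
grip_width: 0.0001
```

Run:
```python
from h import *
st(); grab('side','s11');grab('top','t11')
im=cv2.imread('pics/s11.png'); cv2.imwrite('pics/c13.png',cv2.resize(im[270:390,195:355],(800,600),interpolation=cv2.INTER_CUBIC))
im=cv2.imread('pics/t11.png'); cv2.imwrite('pics/c14.png',cv2.resize(im[95:265,190:345],(547,600),interpolation=cv2.INTER_CUBIC))
```

```text
11.25 [0.4558 0.3016 0.1896] [179.78   0.27 179.32] F [-0.3  0.9  0.1] g 0.0001 q7 [-0.74  0.45  0.06  1.86 -0.04  0.83  0.9 ]
```

View pics/c13.png

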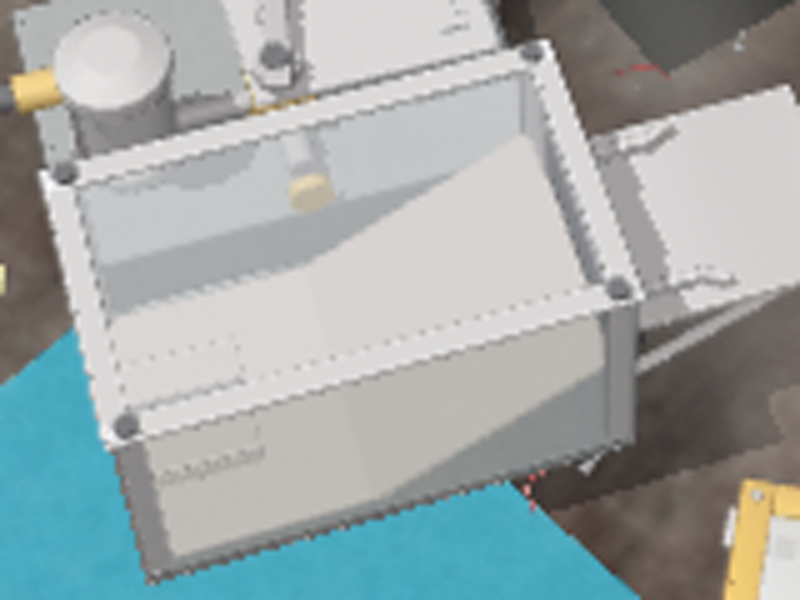

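View pics/c14.png

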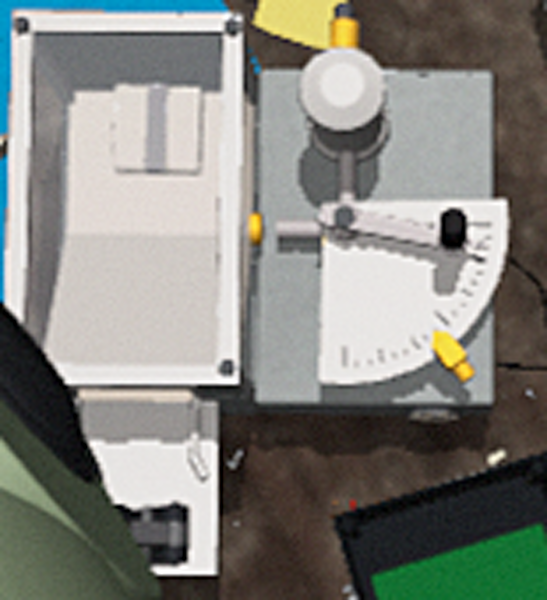

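The pack is on the chamber floor at the back, lid up (c14 about (158,130)), and the port edge looks the same as before the push, so the flap is shut. Next, a close wrist view of the scale.

Run:
```python
from h import *
rows((.61,.093,.18),90)
```

```text
9
[[-1.75, -2.29, 0.07, 0.01, 0.0, 9.92], [-2.12, -1.95, 0.07, 0.01, 0.0, 9.92], [-2.43, -1.55, 0.07, 0.01, 0.0, 9.92], [-2.66, -1.11, 0.07, 0.01, 0.0, 9.92], [-2.81, -0.64, 0.07, 0.01, 0.0, 9.92]]
[[-2.88, -0.14, 0.07, 0.01, 0.0, 9.92], [-2.86, 0.35, 0.07, 0.01, 0.0, 9.92], [-2.76, 0.84, 0.07, 0.01, 0.0, 9.92], [-2.57, 1.3, 0.07, 0.01, 0.0, 9.92]]
```

Call:
servo_tool:
  rows:
    - [[-1.75, -2.29, 0, 0, 0, 9.92], [-2.12, -1.95, 0, 0, 0, 9.92], [-2.43, -1.55, 0, 0, 0, 9.92], [-2.66, -1.11, 0, 0, 0, 9.92], [-2.81, -0.64, 0, 0, 0, 9.92]]

```text
clock: 11.98
position: [0.5409, 0.1841, 0.1847]
tool_rot: [-3.14, -0.0, 2.258]
force: [0.4, 0.3, -0.8]
grip_width: -0.0001
```

Call:
servo_tool:
  rows:
    - [[-2.88, -0.14, 0.2, 0, 0, 9.92], [-2.86, 0.35, 0.2, 0, 0, 9.92], [-2.76, 0.84, 0.2, 0, 0, 9.92], [-2.57, 1.3, 0.2, 0, 0, 9.92], [0, 0, 0, 0, 0, 0]]

```text
clock: 12.6
position: [0.6102, 0.0906, 0.1764]
tool_rot: [-3.14, 0.002, 1.567]
force: [-0.6, -0.0, -0.5]
grip_width: -0.0001
```

Call:
servo_tool:
  rows:
    - [[0, 0, 0, 0, 0, 0], [0, 0, 0, 0, 0, 0]]

```text
clock: 12.85
position: [0.6095, 0.0937, 0.1777]
tool_rot: [-3.141, -0.0, 1.573]
force: [-0.1, -0.1, 1.2]
grip_width: -0.0001
```

Run:
```python
from h import *
st(); grab('wrist','w12')
st()
```

```text
12.85 [0.6095 0.0937 0.1777] [-1.7996e+02 -1.0000e-02  9.0150e+01] F [-0.1 -0.1  1.2] g -0.0001 q7 [-0.56  0.62  0.48  1.69 -0.34  0.92  0.05]
12.9 [0.6097 0.0936 0.1779] [-1.7998e+02 -1.0000e-02  9.0130e+01] F [-0.1  0.3  0.1] g -0.0004 q7 [-0.56  0.62  0.48  1.69 -0.34  0.92  0.05]
```

View pics/w12.png

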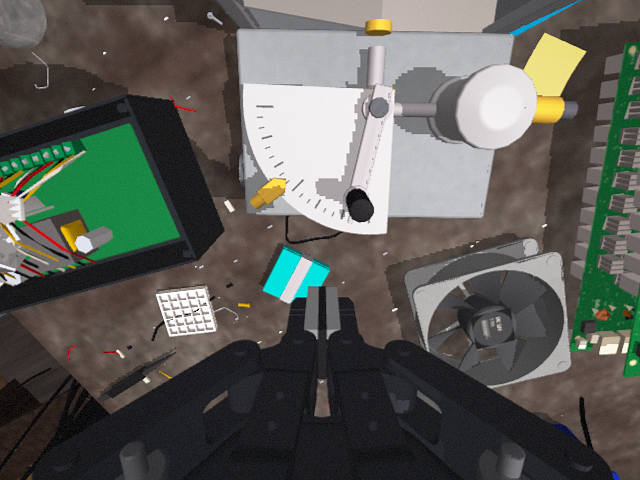

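Run:
```python
from h import *
im=cv2.imread('pics/w12.png'); cv2.imwrite('pics/c15.png',cv2.resize(im[75:240,235:405],(618,600),interpolation=cv2.INTER_CUBIC))
```

```text
(no output)
```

View pics/c15.png

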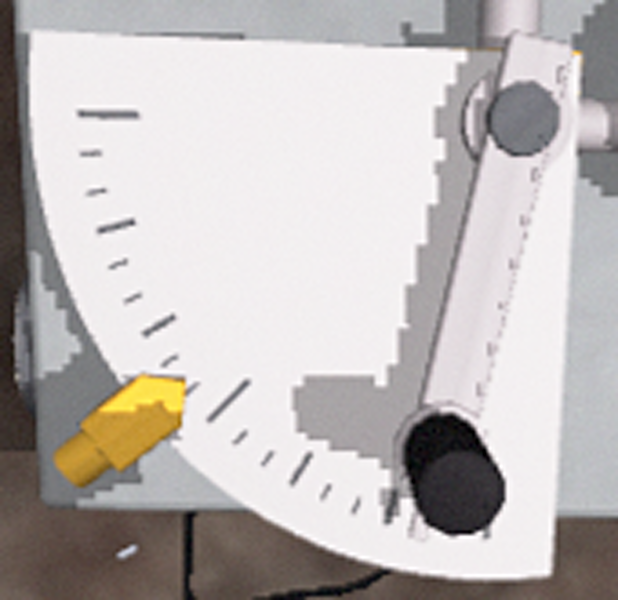

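```bash
cat > ang.py <<'E'
from h import *
from scipy.optimize import least_squares
k=170/618
def f(p): return ((p[0]+.5)*k-.5+235,(p[1]+.5)*(165/600)-.5+75)
maj={90:((80,112),(139,115)),75:((98,233),(134,222)),60:((143,333),(175,317)),45:((209,419),(248,381)),30:((292,485),(310,454))}
# major tick lines -> common centre & angle
L={a:[px2w('w12',f(p),.068)[:2] for p in e] for a,e in maj.items()}
out=np.array([L[a][0] for a in L]);inn=np.array([L[a][1] for a in L]);A=np.radians(list(L))
def model(x,r): th=A+x[2]; return np.c_[x[0]-r*np.sin(th),x[1]-r*np.cos(th)]
def res(x): return np.r_[(model(x,x[3])-out).ravel(),(model(x,x[4])-inn).ravel()]
s=least_squares(res,[.6446,.182,.01,.08,.07]);print(s.x,np.abs(s.fun).max())
c=s.x[:2]; off=np.degrees(s.x[2]); print('off',off)
g=lambda q:(np.degrees(np.arctan2(c[0]-q[0],c[1]-q[1])).round(2),np.hypot(*(c-q[:2])).round(4))
for n,p,z in(('apex',(186,380),.074),('apex2',(186,384),.074),('shA',(143,376),.074),('shB',(183,435),.074),('screw',(68,468),.08),('pivot',(522,118),.087),('knobtop',(460,492),.117),('knobbot',(440,450),.085),('nose',(419,535),.081)):
    q=px2w('w12',f(p),z); print(n,q.round(4),g(q))
E
python3 ang.py
```

```text
[0.64708018 0.18335714 0.0245226  0.08215734 0.07324411] 0.001993954088478578
off 1.4050417547683791
apex [0.5839 0.136  0.074 ] (np.float64(53.13), np.float64(0.079))
apex2 [0.5839 0.1352 0.074 ] (np.float64(52.69), np.float64(0.0795))
shA [0.5754 0.1367 0.074 ] (np.float64(56.94), np.float64(0.0855))
shB [0.5829 0.1249 0.074 ] (np.float64(47.67), np.float64(0.0868))
screw [0.5607 0.1195 0.08  ] (np.float64(53.53), np.float64(0.1074))
pivot [0.6455 0.1842 0.087 ] (np.float64(118.17), np.float64(0.0018))
knobtop [0.6337 0.1244 0.117 ] (np.float64(12.75), np.float64(0.0604))
knobbot [0.6334 0.1245 0.085 ] (np.float64(13.08), np.float64(0.0604))
nose [0.6302 0.1063 0.081 ] (np.float64(12.34), np.float64(0.0789))
```

Run:
```python
from h import *
rows((.6343,.1236,.15),78)
```

```text
2
[[1.5, 1.24, 1.39, -0.01, -0.01, 6.07], [1.62, 1.07, 1.39, -0.01, -0.01, 6.07]]
```

Call:
servo_tool:
  rows:
    - [[1.5, 1.24, 0, 0, 0, 6.07], [1.62, 1.07, 0.8, 0, 0, 6.07], [0, 0, 2, 0, 0, 0], [0, 0, 0, 0, 0, 0], [0, 0, 0, 0, 0, 0]]
  grip: 0
  squeeze: 20

```text
clock: 13.52
position: [0.6346, 0.1222, 0.1503]
tool_rot: [-3.142, 0.0, 1.36]
force: [0.5, -0.6, 1.0]
grip_width: 0.0428
```

Run:
```python
from h import *
st(); grab('wrist','w13')
st()
```

```text
13.53 [0.6346 0.1222 0.1503] [-1.800e+02  1.000e-02  7.791e+01] F [ 0.5 -0.6  1. ] g 0.0428 q7 [-0.6   0.71  0.51  1.63 -0.41  0.91 -0.15]
13.57 [0.6348 0.1223 0.1506] [ 1.7997e+02 -1.0000e-02  7.7890e+01] F [-0.1 -0.3  0.9] g 0.0425 q7 [-0.6   0.71  0.51  1.63 -0.41  0.91 -0.15]
```

View pics/w13.png

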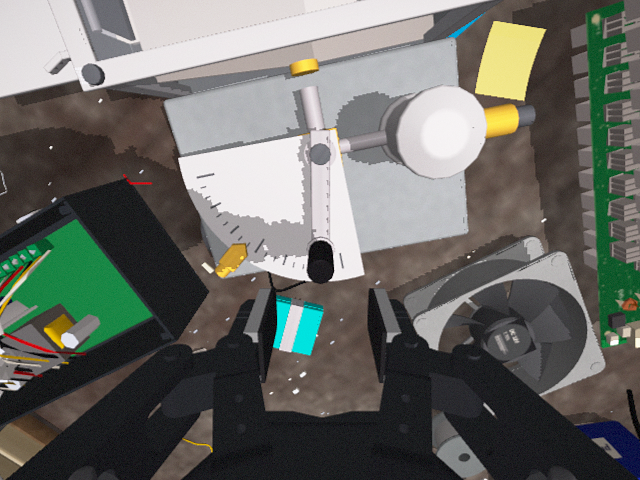

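Run:
```python
from h import *
print(w2px('w13',(.6343,.1236,.117)),w2px('w13',(.6346,.1222,.117)))
print(px2w('w13',(320,271),.117),px2w('w13',(320,153),.087))
im=cv2.imread('pics/w13.png'); cv2.imwrite('pics/c16.png',cv2.resize(im[130:300,170:360],(670,600),interpolation=cv2.INTER_CUBIC))
```

```text
[320.31627941 272.99671731] [321.36106628 275.11695598]
[0.63438403 0.12483487 0.117     ] [0.64723775 0.18526221 0.087     ]
```

View pics/c16.png

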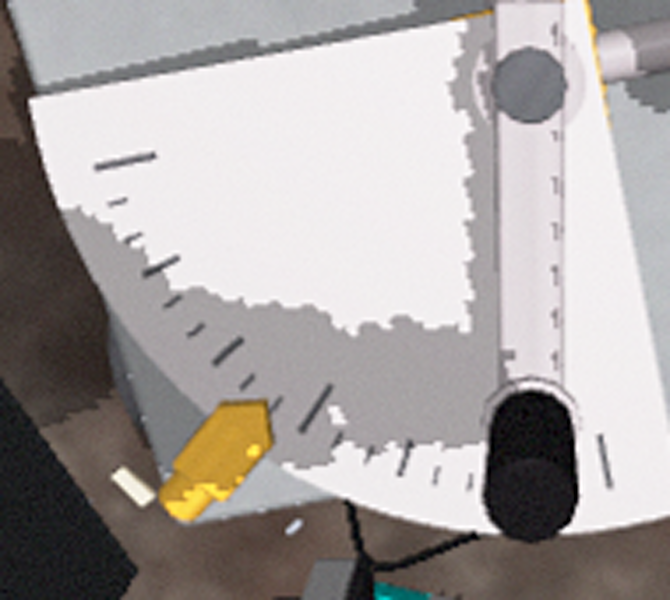

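Run:
```python
from h import *
f=lambda x,y:((x+.5)*190/670-.5+170,(y+.5)*170/600-.5+130)
a=px2w('w13',f(268,403),.074); kb=px2w('w13',f(531,499),.117)
for zc in(.083,.087,.092):
    c=px2w('w13',f(530,86),zc)
    g=lambda q:np.degrees(np.arctan2(c[0]-q[0],c[1]-q[1])).round(2)
    print(zc,c.round(4),'apex',a.round(4),g(a),np.hypot(*(a-c)[:2]).round(4),'knob',kb.round(4),g(kb),np.hypot(*(kb-c)[:2]).round(4))
```

```text
0.083 [0.647  0.1843 0.083 ] apex [0.5849 0.1358 0.074 ] 51.97 0.0788 knob [0.6345 0.1248 0.117 ] 11.84 0.0608
0.087 [0.6471 0.1847 0.087 ] apex [0.5849 0.1358 0.074 ] 51.81 0.0791 knob [0.6345 0.1248 0.117 ] 11.86 0.0612
0.092 [0.6472 0.1852 0.092 ] apex [0.5849 0.1358 0.074 ] 51.61 0.0794 knob [0.6345 0.1248 0.117 ] 11.88 0.0617
```

Call:
servo_tool:
  rows:
    - [[0.15, 0, 2, 0, 0, 0], [0, 0, 3, 0, 0, 0], [0, 0, 1, 0, 0, 0], [0, 0, 0, 0, 0, 0], [0, 0, 0, 0, 0, 0]]

```text
clock: 14.2
position: [0.6356, 0.1243, 0.0909]
tool_rot: [3.14, -0.0, 1.359]
force: [-0.5, 0.3, -0.2]
grip_width: 0.0425
```

Call:
servo_tool:
  rows:
    - [[0, 0, 0, 0, 0, 0], [0, 0, 0, 0, 0, 0], [0, 0, 0, 0, 0, 0], [0, 0, 0, 0, 0, 0], [0, 0, 0, 0, 0, 0]]
  grip: -1
  squeeze: 20

```text
clock: 14.82
position: [0.6354, 0.1244, 0.0906]
tool_rot: [3.141, -0.0, 1.359]
force: [-1.0, 0.4, 6.6]
grip_width: 0.0156
```

Run:
```python
from h import *
st()
# arc rows: in tool frame, yaw = 90-theta, pivot at distance r along +x_tool
s=bot.observe();print(s['position'])
r=6.2
for d in(5,8,10): print(d, [round(r*(1-np.cos(np.radians(d))),3), round(r*np.sin(np.radians(d)),3)])
```

```text
14.82 [0.6354 0.1244 0.0906] [ 1.7996e+02 -2.0000e-02  7.7890e+01] F [-1.   0.4  6.6] g 0.0156 q7 [-0.58  0.78  0.47  1.66 -0.45  0.81 -0.12]
[0.6353791  0.12442744 0.09060229]
5 [np.float64(0.024), np.float64(0.54)]
8 [np.float64(0.06), np.float64(0.863)]
10 [np.float64(0.094), np.float64(1.077)]
```

Call:
servo_tool:
  rows:
    - [[0.02, -0.54, 0, 0, 0, 5], [0.02, -0.54, 0, 0, 0, 5], [0.02, -0.54, 0, 0, 0, 5], [0.03, -0.54, 0, 0, 0, 5]]

```text
clock: 15.32
position: [0.6155, 0.132, 0.0907]
tool_rot: [3.14, -0.0, 1.007]
force: [0.6, -1.7, 4.9]
grip_width: 0.0147
```

Call:
servo_tool:
  rows:
    - [[0.02, -0.54, 0, 0, 0, 5], [0.02, -0.54, 0, 0, 0, 5], [0.02, -0.54, 0, 0, 0, 5], [0, 0, 0, 0, 0, 0], [0, 0, 0, 0, 0, 0]]

```text
clock: 15.95
position: [0.6028, 0.1422, 0.0906]
tool_rot: [3.141, -0.0, 0.748]
force: [-2.5, -1.8, 8.2]
grip_width: 0.015
```

Run:
```python
from h import *
st(); grab('wrist','w14')
im=cv2.imread('pics/w14.png'); cv2.imwrite('pics/c17.png',cv2.resize(im[80:360,170:470],(642,600),interpolation=cv2.INTER_CUBIC))
```

```text
15.95 [0.6028 0.1422 0.0906] [ 1.7996e+02 -1.0000e-02  4.2870e+01] F [-2.5 -1.8  8.2] g 0.015 q7 [-0.73  0.79  0.63  1.75 -0.62  0.81 -0.63]
```

View pics/c17.png

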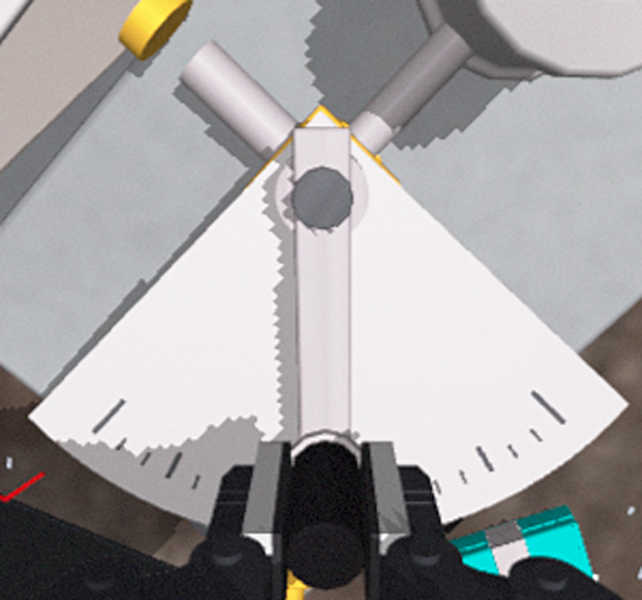

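Call:
servo_tool:
  rows:
    - [[0.02, -0.54, 0, 0, 0, 5], [0, 0, 0, 0, 0, 0], [0, 0, 0, 0, 0, 0]]

```text
clock: 16.38
position: [0.5993, 0.1463, 0.0906]
tool_rot: [3.141, -0.0, 0.661]
force: [-2.9, -2.5, 8.3]
grip_width: 0.0151
```

Call:
servo_tool:
  rows:
    - [[0, 0, 0, 0, 0, 0], [0, 0, 0, 0, 0, 0], [0, 0, 0, 0, 0, 0], [0, 0, -2, 0, 0, 0], [0, 0, -4, 0, 0, 0]]
  grip: 0

```text
clock: 17.0
position: [0.5986, 0.1465, 0.1509]
tool_rot: [-3.141, 0.002, 0.661]
force: [-0.2, -0.2, 0.8]
grip_width: 0.0426
```

Call:
servo_tool:
  rows:
    - [[-5, 0, -1, 0, 0, 0], [0, 0, 0, 0, 0, 0], [0, 0, 0, 0, 0, 0]]

```text
clock: 17.38
position: [0.5601, 0.1165, 0.161]
tool_rot: [-3.142, -0.001, 0.662]
force: [0.2, 0.3, -0.0]
grip_width: 0.0428
```

Run:
```python
from h import *
st(); grab('wrist','w15')
im=cv2.imread('pics/w15.png'); cv2.imwrite('pics/c18.png',cv2.resize(im[80:280,220:420],(600,600),interpolation=cv2.INTER_CUBIC))
```

```text
17.38 [0.5601 0.1165 0.161 ] [-1.80e+02 -8.00e-02  3.79e+01] F [ 0.2  0.3 -0. ] g 0.0428 q7 [-0.8   0.65  0.74  1.84 -0.56  0.88 -0.71]
```

View pics/c18.png

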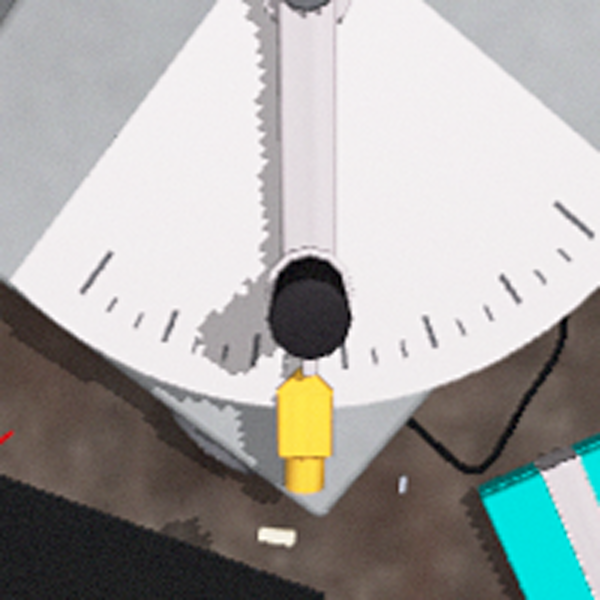

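Run:
```python
from h import *
im=cv2.imread('pics/w15.png'); cv2.imwrite('pics/c19.png',cv2.resize(im[190:250,300:345],(450,600),interpolation=cv2.INTER_CUBIC))
cv2.imwrite('pics/c20.png',cv2.resize(im[60:120,300:345],(450,600),interpolation=cv2.INTER_CUBIC))
```

```text
(no output)
```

View pics/c19.png

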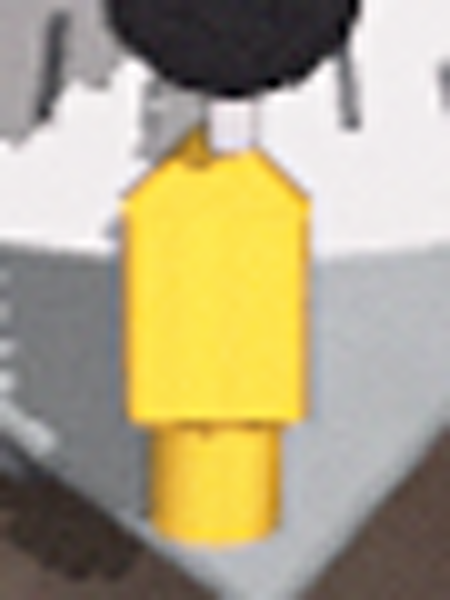

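View pics/c20.png

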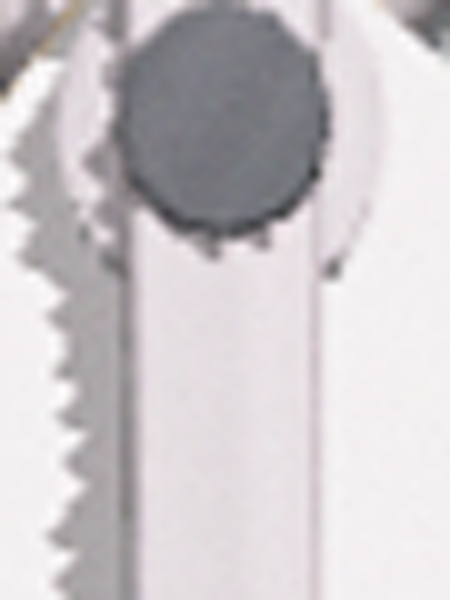

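Enlarged, the nose sits at column 323.4 and the clamp at 321.65, so the lever is about 0.7° short. Regripping for a small correction.

Call:
servo_tool:
  rows:
    - [[5, -0.05, 1, 0, 0, 0.7], [0, 0, 4, 0, 0, 0], [0, 0, 2, 0, 0, 0], [0, 0, 0, 0, 0, 0], [0, 0, 0, 0, 0, 0]]

```text
clock: 18.05
position: [0.5993, 0.1469, 0.0912]
tool_rot: [3.141, -0.001, 0.649]
force: [-0.5, -0.1, -0.1]
grip_width: 0.0427
```

Run:
```python
from h import *
st(); p=np.array([.6463,.1838]);s=bot.observe();d=p-np.array(s['position'])[:2];print(np.degrees(np.arctan2(d[0],d[1])),np.hypot(*d))
```

```text
18.05 [0.5993 0.1469 0.0912] [ 1.7997e+02 -6.0000e-02  3.7170e+01] F [-0.5 -0.1 -0.1] g 0.0427 q7 [-0.76  0.8   0.66  1.75 -0.64  0.82 -0.71]
51.84217703810057 0.05974852309024312
```

Call:
servo_tool:
  rows:
    - [[0, 0, 0, 0, 0, 0], [0, 0, 0, 0, 0, 0], [0, 0, 0, 0, 0, 0], [0, 0, 0, 0, 0, 0], [0, 0, 0, 0, 0, 0]]
  grip: -1

```text
clock: 18.68
position: [0.5992, 0.1473, 0.0909]
tool_rot: [3.141, -0.001, 0.649]
force: [-1.8, -0.6, 8.1]
grip_width: 0.015
```

Run:
```python
from h import *
st()
```

```text
18.68 [0.5992 0.1473 0.0909] [ 1.7999e+02 -7.0000e-02  3.7190e+01] F [-1.8 -0.6  8.1] g 0.015 q7 [-0.76  0.8   0.66  1.75 -0.64  0.82 -0.71]
```

Call:
servo_tool:
  rows:
    - [[0, 0, 0, 0, 0, 0], [0, 0, 0, 0, 0, 0], [0, 0, 0, 0, 0, 0], [0, 0, -2, 0, 0, 0], [0, 0, -4, 0, 0, 0]]
  grip: 0

```text
clock: 19.3
position: [0.5983, 0.1468, 0.1509]
tool_rot: [-3.141, 0.002, 0.649]
force: [0.2, 0.5, 1.1]
grip_width: 0.0424
```

Call:
servo_tool:
  rows:
    - [[-5, 0, -1, 0, 0, 0], [0, 0, 0, 0, 0, 0], [0, 0, 0, 0, 0, 0]]

```text
clock: 19.68
position: [0.5595, 0.1174, 0.161]
tool_rot: [-3.142, -0.001, 0.649]
force: [0.4, 0.9, -0.9]
grip_width: 0.0426
```

Run:
```python
from h import *
st(); grab('wrist','w16'); grab('top','t16'); grab('side','s16')
im=cv2.imread('pics/w16.png'); a=cv2.resize(im[190:250,300:345],(450,600),interpolation=cv2.INTER_CUBIC)
b=cv2.resize(im[60:120,300:345],(350,467),interpolation=cv2.INTER_CUBIC); c=np.zeros((600,800,3),np.uint8); c[:,:450]=a; c[:467,450:]=b
cv2.imwrite('pics/c21.png',c)
```

```text
19.68 [0.5595 0.1174 0.161 ] [-1.80e+02 -8.00e-02  3.72e+01] F [ 0.4  0.9 -0.9] g 0.0426 q7 [-0.81  0.65  0.74  1.84 -0.56  0.88 -0.72]
```

View pics/c21.png

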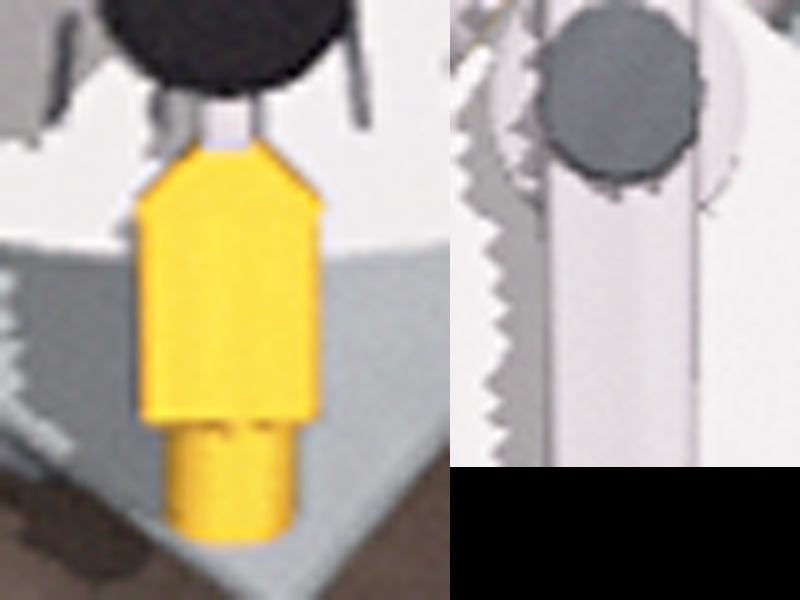

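View pics/s16.png

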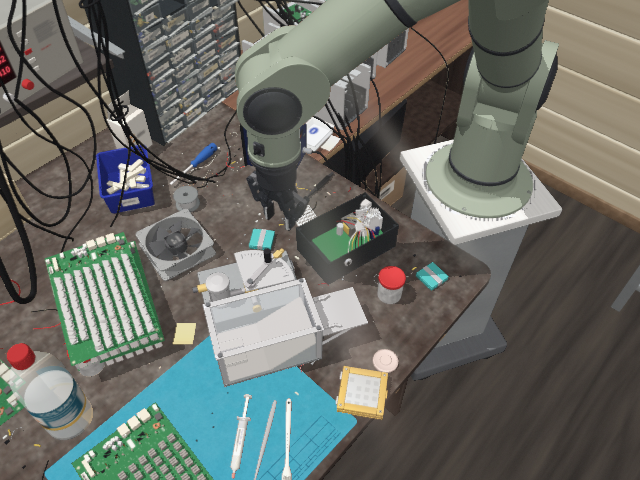

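View pics/t16.png

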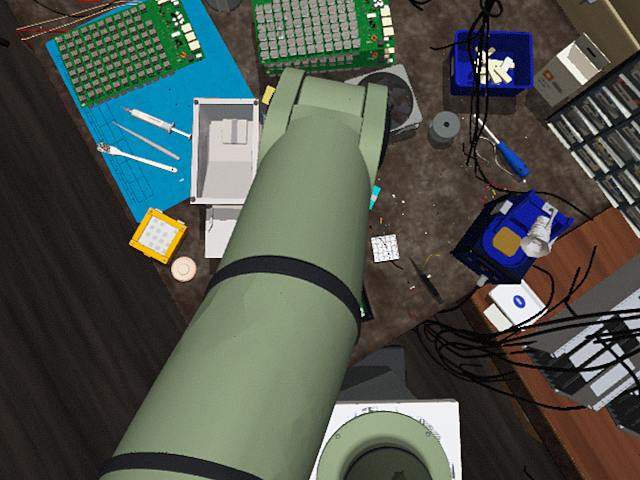

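The nose (centre about 228) is now on the clamp axis (about 229.5). One last flap check: compare the port region with the start image.

Run:
```python
from h import *
a=cv2.imread('pics/side0.png');b=cv2.imread('pics/s16.png');w=cv2.imread('pics/s9.png')
f=lambda i:cv2.resize(i[275:345,280:345],(265,286),interpolation=cv2.INTER_CUBIC)
cv2.imwrite('pics/c22.png',np.hstack([f(a),f(b),f(w)]))
d=lambda x:np.abs(x[285:330,288:312].astype(int)-a[285:330,288:312]).mean()
print('flap region diff vs start: now',d(b),' flap open',d(w))
```

```text
flap region diff vs start: now 1.0055555555555555  flap open 21.301234567901236
```

View pics/c22.png

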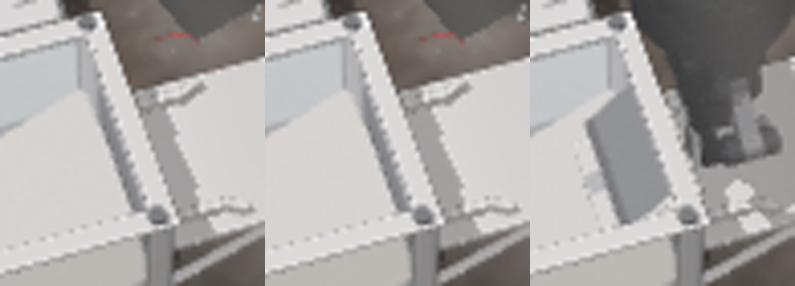

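The flap looks exactly as it did at the start, so it is shut. Handing in.

```bash
python3 -c "
from h import *
st(); print(bot.job_done())"
```

```text
19.82 [0.5594 0.1173 0.16  ] [179.99   0.    37.23] F [ 0.6  0.1 -0.1] g 0.0424 q7 [-0.81  0.65  0.74  1.84 -0.56  0.88 -0.72]
the job is handed in; nothing more can be done
None
```

The chip pack is in the dry box and the purge lever is on the set mark; I handed the job in at 19.8 s.

- **Pack:** I set the white clipped pack lid up on the sill and pushed it through the flap with shut fingers. It slid down and lies lid up at the back of the chamber. The flap region matches the start image (mean difference 1.0, against 21 with the flap open), so the flap is shut.
- **Lever:** I then gripped the knob and swung the lever about 40° to the mark. The first release left it about 0.7° short, so I gripped it again and corrected it. In the last enlarged view the nose is within about 0.1–0.2° of the mark.
- **Rest of the scene:** In the last side and top views I saw no change in the tray or the jar. The set mark looked unmoved in the wrist views, and the gripper was clear of everything. The readings I saw stayed under about 10 N at the wrist.
- **Disagreement:** The cameras differed by about 2 mm on absolute positions such as the pivot, so I set the lever by comparing nose and mark in the same image.

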